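# Tip the boxed spare part onto the stock reader and read it

## Task

On the shop counter, tip the standing black-and-yellow carton over by pushing it near its top, so that it falls flat on its broad side and lies entirely inside the yellow outline of the grey reader pad; then press the green button fully down and let it come up again. Just push the carton: do not squeeze, lift or carry it, or shove it along while it stands, do not press the button before the carton lies in the outline, and leave the bottle, the can and the brass fitting undisturbed.

Things in the scene. Friction and masses are not known exactly. Their poses are not given: they have to be found in the camera images.
- carton: Loose carton, black with yellow lower half and white labels, 45 (its x, thickness) x 80 (its y, width) x 150 mm (its z, height), 0.2 to 0.42 kg. Origin at the centre of its underside, z up while it stands. It starts upright on the pad at the pad's -x end, its x axis within 0.08 rad of the pad's x axis: pushed towards the pad's +x it falls into the outline.
- carton_mid (a point): Centre of the carton (75 mm above its underside). Pushed above mid-height the carton tips about its lower edge without sliding, and falls by itself once it leans more than about 0.3 rad (its top pushed some 45 mm); fallen, its centre lies about 97 mm further along.
- carton_foot_left (a point): Corner of the carton's silhouette: underside, middle of the thickness, at the carton's +y side (40 mm from the origin).
- carton_foot_right (a point): The same at the -y side of the underside.
- carton_top_left (a point): The same at the top (150 mm up), +y side.
- carton_top_right (a point): The same at the top, -y side.
- pad: Fixed flat grey reader pad on the counter, 320 (x) x 150 (y) x 10 mm thick, with a yellow painted outline 204 x 136 mm (outer edges, lines 6 mm wide). Origin on the counter under the centre of the outline; the pad reaches from x = -165 to +155 mm and y = -75 to +75 mm. Turned about the vertical by -0.4 to 1.3 rad.
- zone (a point): Centre of the yellow outline on the pad's upper face (10 mm above the counter); x along its 204 mm length, from the standing carton to the far end; y along its 136 mm width. The outline is painted and not raised.
- button_box: Fixed white box beside the pad on its +y side, 56 x 56 x 24 mm, origin at the centre of its underside; it carries the black-collared green button on the middle of its top.
- read_button_top (a point): Centre of the top of the green push button (30 mm across); it is pressed straight down.
- read_button (a joint): Travel of the button in m: 0 up, 0.006 fully down; a spring brings it back up, about 5 N holds it fully down.
- cleaner: Blue bottle with a white cap, 64 mm across, 165 mm tall, standing on the counter on the pad's -y side; origin under its centre. Leave it alone.
- filter_can: White round can, 76 mm across, 95 mm tall, standing on the counter on the pad's -y side; origin under its centre. Leave it alone.
- brass_fitting: Brass pipe fitting, 48 mm across, 62 mm tall, standing on the counter beyond the far end of the pad; origin under its centre. Leave it alone.

How it is judged:
By the outcome, as a careful person would: the job done as asked, in the order asked, and still so for the second after the job is handed in, with the robot touching nothing.
It also fails if it takes over 40 s, if anything falls off the work surface, if the arm or the gripper's body presses on something with over 40 N, if the wrist force passes 120 N, or if a joint passes its speed limit or range.

## Robot

A 6-joint arm with a two-finger parallel gripper is mounted at the origin on the work surface. World frame = base frame: x ahead of the robot, y to its left, z up, the work surface at z = 0. Lengths are in m, angles in rad, forces in N, time in s.
With the tool pointing down it reaches from about 0.35 to 0.775 m from the base axis. Payload 5.5 kg.
Tool frame: the origin (TCP) lies midway between the tips of the shut fingers; the grasp point (between the pads) lies grip_point_offset behind it (grip_point_offset is the distance from the TCP to the grasp point, in m); z points along the fingers, y is the direction in which the jaws open and shut (so a half turn about z gives the same grasp; the last joint's range is limited). The gripper opens to 85 mm and grips with 20 to 120 N. Pads are 22 mm wide; open, the fingers measure 114 mm over their backs; the gripper's body (76 mm by 85 mm) begins 54 mm behind the grasp point. The pads swing forward as they close: fully open they stand 13 mm farther back than shut.
Start: joints at [-1.449, 0.313, 0.046, 1.304, 0, 1.431], TCP at [0.149, -0.555, 0.231] pointing down, gripper open.
Joint ranges: [-2.76, 2.76], [-0.86, 1.69], [-1.03, 1.26], [-2.2, 2.34], [-1.47, 1.5], [-3.14, 3.14]. Speed limits (rad/s): [2.57, 2.57, 3.14, 3.14, 3.14, 3.14].

## Interface

Orientations are given as a unit quaternion [w, x, y, z].
In Python, from workcell import * gives the robot as it stands.
- The arm moves only by the tool send_rows, never from a script. Its argument "series" is one flat list of numbers, 7 for each row, row after row: the shift along the tool's x, y, z in cm, then the turn, a rotation vector about the tool's x, y, z in degrees, then the opening, from 0 (shut) to 1 (fully open). A call has 1 to 10 rows; each row is the pose to reach, as a shift and turn from the pose commanded when the call began, along the tool's axes at that moment; what a row does not reach only later rows make up. A row lasts 1/12 s, in which the tool goes at most 41.7 mm and 7.16 degrees, less where a joint would pass 70% of its speed; a pose out of reach is approached as far as the arm can. A call with a gripper value outside its range is refused whole. The fingers move at their own pace and stop on an object; "newtons" is the grip in N (left out, the last holds). Time passes only in rows, so rows that repeat a pose let the fingers close. It gives the time, the measured TCP pose, the force and the opening at its end, in the units of the state.
- get_state(): the state, without advancing time (a new reading comes with each control period).
- read_camera(name): name is "side" or "top"; returns the picture (400x640x3 uint8, blue, green, red); there is no depth.
- camera_info(name): a dict with "K" (3x3 intrinsics, pixels), "xyz" and "attitude" of the camera in the world. Camera axes: x right, y down, z forward; pixel columns grow to the right and rows downward; lengths in m; the calibration is good to about 2 mm. A picture is of the moment at which its call begins. camera_info takes no time and is no camera call.
- hand_in(): hands the job in, once; it reports no verdict.
Trained networks look in the newest picture that a camera, given by its name, has taken for a name from the list of things; names that differ only in an ending like _2 or _b are one class to them, and where a whole thing is asked for, a point or a joint stands for the part that bears it (a point fixed in the world has none). Each returns a list of dicts, best first, with "p" (0 to 1); they miss things now and then, are a little off and sometimes report something else, mostly with a low value. They report only what shows in the picture. A call takes as long as a camera call.
- silhouettes(camera, label): "pixels" (400x640 bool, what is visible of it) and "box" ([left, top, width, height] in pixels, round what is visible of it).
The state is a dict: "clock": time; "joint_pos": joint angles; "qvel": joint speeds; "tau": joint torques, N m; "tcp_pos": TCP position; "orientation": TCP orientation; "wrist_force": force on the tool from outside, world axes, zero at the start; "ft_torque": the same for the moment, N m; "finger_gap": finger opening in m.
Only numpy, scipy, OpenCV 4.12 (cv2) and the standard library are available. Lean on these libraries where they do the work, as an engineer would, in place of code of your own. Each camera call takes 0.05 s, during which the arm holds its last target. There are 200 camera calls.

## Working session

There is one attempt and no reset: what is moved stays moved. The work goes in short steps, Python scripts to look and compute and a tool call to move; the robot and the scene stay as the last step left them, time stands still between calls to the robot, and variables do not carry over. Pictures are saved under pics/ and viewed, about 8 in all and at most 12, crops included, and the job is handed in when it is done.

Besides the shell and the picture viewer there is one more tool, called after "Call:" as name(argument=value, ...) on one line, values as JSON. send_rows: Moves the arm, as the interface text tells. Its arguments: {"type":"object","properties":{"series":{"type":"array"},"newtons":{"type":"number"}},"required":["series"]}

```bash
mkdir -p pics; ls; python3 - <<'E'
from workcell import *
import cv2
for c in ("side","top"):
    im=read_camera(c); cv2.imwrite(f"pics/{c}0.png",im)
    i=camera_info(c); print(c,i)
    for n in ("carton","pad","button_box","read_button_top","cleaner","filter_can","brass_fitting"):
        for d in silhouettes(c,n)[:2]: print(n,round(d["p"],2),d["box"],d["pixels"].sum())
s=get_state(); print(s)
E
```

```text
pics
side {'K': array([[439.8416662 ,   0.        , 323.18547795],
       [  0.        , 439.8416662 , 199.6131134 ],
       [  0.        ,   0.        ,   1.        ]]), 'xyz': array([0.21420309, 0.54369985, 0.67020089]), 'attitude': array([ 0.15151999, -0.31272408,  0.84625608, -0.40385145])}
pad 0.85 [277.4, 196.0, 161.3, 92.4] 6492
pad 0.56 [331.4, 253.6, 17.7, 16.8] 215
button_box 0.95 [326.1, 251.9, 30.7, 36.2] 838
read_button_top 0.45 [275.5, 195.6, 162.0, 92.1] 6155
read_button_top 0.44 [329.0, 254.2, 19.1, 11.0] 176
cleaner 0.59 [351.5, 126.7, 26.2, 65.8] 1384
filter_can 0.83 [400.2, 162.8, 36.3, 49.0] 735
brass_fitting 0.89 [238.5, 199.0, 26.9, 31.8] 558
top {'K': array([[401.3297081 ,   0.        , 320.94223762],
       [  0.        , 401.3297081 , 196.54079235],
       [  0.        ,   0.        ,   1.        ]]), 'xyz': array([0.56864081, 0.06374787, 0.9861117 ]), 'attitude': array([-0.03565527,  0.71284773, -0.69885365,  0.04669479])}
carton 0.75 [345.0, 252.2, 44.5, 31.6] 1122
pad 0.65 [310.8, 157.1, 83.3, 137.9] 6698
button_box 0.65 [290.7, 225.7, 31.4, 31.7] 543
clea
[... 169 characters left out ...]
0, 29.5, 26.5] 557
{'clock': 0.8, 'joint_pos': array([-1.44860370e+00,  3.13164150e-01,  4.61301598e-02,  1.30362328e+00,
       -1.18718912e-05,  1.43116909e+00]), 'qvel': array([ 0.00064299,  0.00074979,  0.00182506, -0.00070928, -0.00053992,
       -0.00166972]), 'tau': array([ 1.31967690e-04, -4.80389178e+01,  2.98793936e+01, -6.78036076e-05,
       -4.45727082e-07,  1.01720642e-05]), 'tcp_pos': array([ 0.14880995, -0.55545682,  0.23135595]), 'orientation': array([ 6.94719261e-05,  9.91443523e-01,  1.30536341e-01, -6.54179446e-06]), 'wrist_force': array([-0.30577186,  0.01850921, -0.73971811]), 'ft_torque': array([-0.03350552,  0.00765451,  0.03783153]), 'finger_gap': 0.0855081113341735}
```

```bash
python3 - <<'E'
import cv2,numpy as np
a=cv2.imread("pics/side0.png")[90:320,210:470];b=cv2.imread("pics/top0.png")[120:320,260:480]
cv2.imwrite("pics/s0c.png",cv2.resize(a,None,fx=3,fy=3,interpolation=2)[:600,:800]);cv2.imwrite("pics/t0c.png",cv2.resize(b,None,fx=3,fy=3,interpolation=2))
E
```

```text
(no output)
```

View pics/s0c.png

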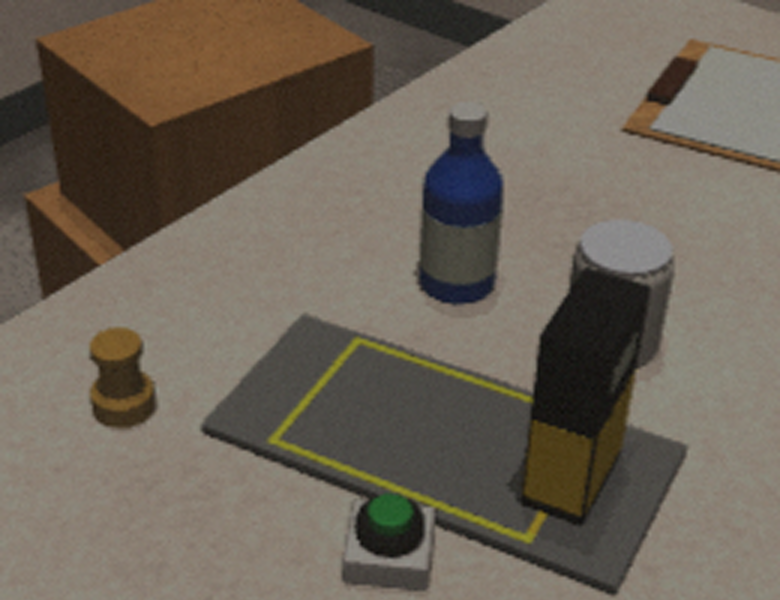

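View pics/t0c.png

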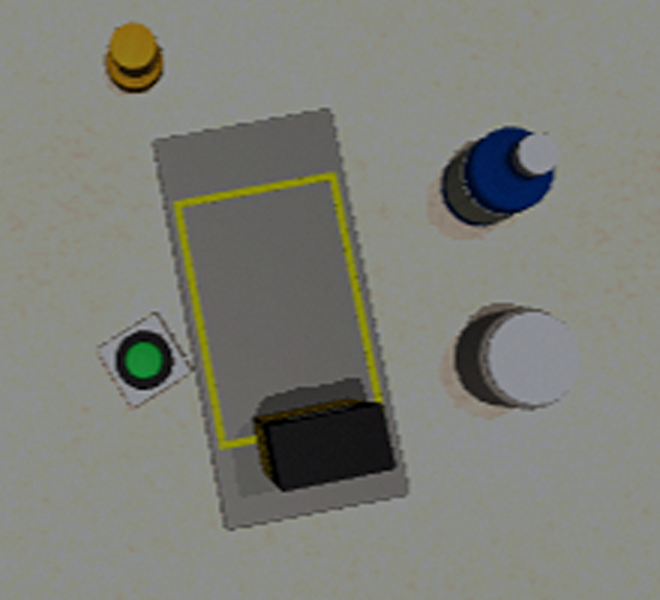

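The side crop shows the carton standing at the right end of the pad: top edge (570,275)-(648,285), front foot (525,500)-(582,517). The button is at (390,512). The top crop shows the pad corners at (153,140), (330,108), (408,495) and (229,529), and the button at (144,359). The network's silhouettes agree with both pictures, apart from a mislabelled brass_fitting in the top view. Next I'll fit the poses.

```bash
cat > h.py <<'E'
from workcell import *
import numpy as np,cv2
from scipy.spatial.transform import Rotation as R
from scipy.optimize import least_squares
I={c:camera_info(c) for c in("side","top")}
def rot(c): return R.from_quat(I[c]["attitude"],scalar_first=True).as_matrix()
def proj(c,P):
    q=(np.atleast_2d(P)-I[c]["xyz"])@rot(c); q=q@I[c]["K"].T; return q[:,:2]/q[:,2:]
def ray(c,uv,z):
    d=rot(c)@np.linalg.inv(I[c]["K"])@np.r_[uv,1]; o=I[c]["xyz"]; return o+d*(z-o[2])/d[2]
off={"side":(210,90),"top":(260,120)}
def px(c,l): return (np.array(l,float)+.5)/3-.5+np.array(off[c])
def place(p,L):
    L=np.array(L,float);c,s=np.cos(p[2]),np.sin(p[2])
    return np.c_[p[0]+c*L[:,0]-s*L[:,1],p[1]+s*L[:,0]+c*L[:,1],L[:,2]]
def fit(obs,p0):
    f=lambda p:np.concatenate([(proj(c,place(p,L))-px(c,u)).ravel() for c,L,u in obs])
    r=least_squares(f,p0,loss="soft_l1"); return r.x,np.round(f(r.x).reshape(-1,2),1)
E
python3 - <<'E'
from h import *
z=.01;a,b,w=.155,-.165,.075
pad,res=fit([("top",[[a,w,z],[a,-w,z],[b,-w,z],[b,w,z]],[[153,140],[330,108],[408,495],[229,529]]),
 ("top",[[.102,.068,z],[.102,-.068,z]],[[175,202],[335,174]]),
 ("side",[[a,w,z],[a,-w,z],[b,-w,z],[b,w,z],[.102,.068,z],[.102,-.068,z]],[[203,428],[305,316],[686,447],[615,588],[270,440],[358,340]])],[.55,.05,0.1])
print("pad",pad,res.tolist())
h,t,T=.0225,.04,.16
car,res=fit([("top",[[h,-t,T],[-h,-t,T],[-h,t,T]],[[382,402],[395,467],[281,490]]),
 ("side",[[h,t,z],[-h,t,z],[h,-t,T],[-h,-t,T],[h,t,T]],[[525,500],[582,517],[570,275],[648,285],[541,340]])],[.42,0,pad[2]])
print("carton",car,res.tolist())
c,s=np.cos(pad[2]),np.sin(pad[2]);d=car[:2]-pad[:2]
print("carton in pad",c*d[0]+s*d[1],-s*d[0]+c*d[1],car[2]-pad[2])
d=silhouettes("top","carton")
m=d[0]["pixels"].astype(np.uint8) if d else None
if d:
    hull=cv2.convexHull(proj("top",place(car,[[i*h,j*t,k] for i in(1,-1) for j in(1,-1) for k in(z,T)])).astype(np.float32)).round().astype(np.int32)
    n=np.zeros_like(m);cv2.fillConvexPoly(n,hull,1);print("iou",(m&n).sum()/(m|n).sum())
for zb in(.03,.035,.04):print("button",zb,ray("top",px("top",[144,359]),zb),ray("side",px("side",[390,512]),zb))
for n,u in(("cleaner",[537,153,.165]),("can",[530,358,.095]),("brass",[134,46,.062])):print(n,ray("top",px("top",u[:2]),u[2]))
E
```

```text
pad [ 0.61974371 -0.02917486  0.20324173] [[0.3, 0.5], [0.7, 0.4], [1.1, 0.5], [-0.8, 1.0], [-0.3, 0.2], [0.5, -0.3], [-1.3, -1.2], [-0.9, -0.8], [0.5, -0.3], [0.3, 0.4], [-1.4, 1.0], [-0.7, -0.6]]
carton [ 0.51926989 -0.05180892  0.2555797 ] [[-0.3, -0.2], [0.9, -0.2], [0.8, 1.7], [-2.1, 2.6], [0.0, 4.1], [3.1, -2.4], [-0.4, 0.2], [-0.8, -0.8]]
carton in pad -0.10297438961455208 -0.0018880163401985978 0.052337969233819615
iou 0.9101401483924155
button 0.03 [0.57805133 0.07936546 0.03      ] [0.58366108 0.0674253  0.03      ]
button 0.035 [0.57800212 0.07928378 0.035     ] [0.5807756  0.07114503 0.035     ]
button 0.04 [0.57795291 0.07920211 0.04      ] [0.57789011 0.07486475 0.04      ]
cleaner [ 0.72433744 -0.19274336  0.165     ]
can [ 0.58357519 -0.20704007  0.095     ]
brass [0.82230216 0.09225579 0.062     ]
```

The fits are consistent. The carton stands at -103 mm in pad x, so it should fall to about -6 mm. Tool x already points at 15°, against 14.6° for the carton. I'll move behind it with the fingers shut.

Call:
send_rows(series=[2.6,-2.4,0,0,0,0,0,5.2,-4.8,0,0,0,0,0,7.8,-7.2,0,0,0,0,0,10.4,-9.6,0,0,0,0,0,13,-12,0,0,0,0,0,15.6,-14.4,0,0,0,0,0,18.2,-16.8,0,0,0,0,0,20.8,-19.2,0,0,0,0,0,23.4,-21.6,0,0,0,0,0,26,-24,0,0,0,0,0], newtons=40)

```text
clock: 1.68
tcp_pos: [0.3384, -0.2548, 0.2316]
orientation: [0.0, 0.991, 0.13, 0.0]
wrist_force: [0.9, 0.8, 0.5]
finger_gap: -0.0001
```

Call:
send_rows(series=[2.6,-2.4,0,0,0,0,0,5.2,-4.8,0,0,0,0,0,7.8,-7.2,0,0,0,0,0,10.4,-9.6,0,0,0,0,0,13,-12,0,0,0,0,0,15,-13.8,0,0,0,0,0,16.3,-15.1,0,0,0,0,0,16.3,-15.1,0,0,0,0,0,16.3,-15.1,0,0,0,0,0])

```text
clock: 2.43
tcp_pos: [0.4563, -0.0676, 0.2312]
orientation: [0.0, 0.991, 0.132, -0.0]
wrist_force: [0.7, -0.4, 0.1]
finger_gap: -0.0002
```

Call:
send_rows(series=[0,0,2.5,0,0,0,0,0,0,5,0,0,0,0,0,0,7.5,0,0,0,0,0,0,9,0,0,0,0,0,0,9,0,0,0,0,0,0,9,0,0,0,0])

```text
clock: 2.93
tcp_pos: [0.4551, -0.069, 0.141]
orientation: [-0.0, 0.992, 0.13, -0.001]
wrist_force: [0.9, -0.2, 0.5]
finger_gap: -0.0004
```

```bash
python3 - <<'E'
from h import *
b=read_camera("side");t=read_camera("top")
v=np.hstack([cv2.resize(b[120:300,300:440],None,fx=3,fy=3,interpolation=2),cv2.resize(t[200:320,300:420],None,fx=3,fy=3,interpolation=2)[:,:].copy() if 0 else cv2.resize(t[170:350,310:430],None,fx=3,fy=3,interpolation=2)])
cv2.imwrite("pics/b.png",v);s=get_state();print(s["tcp_pos"],s["wrist_force"])
E
```

```text
[ 0.4567849  -0.06922203  0.14254145] [ 0.14734459 -0.28195893 -0.11919715]
```

View pics/b.png

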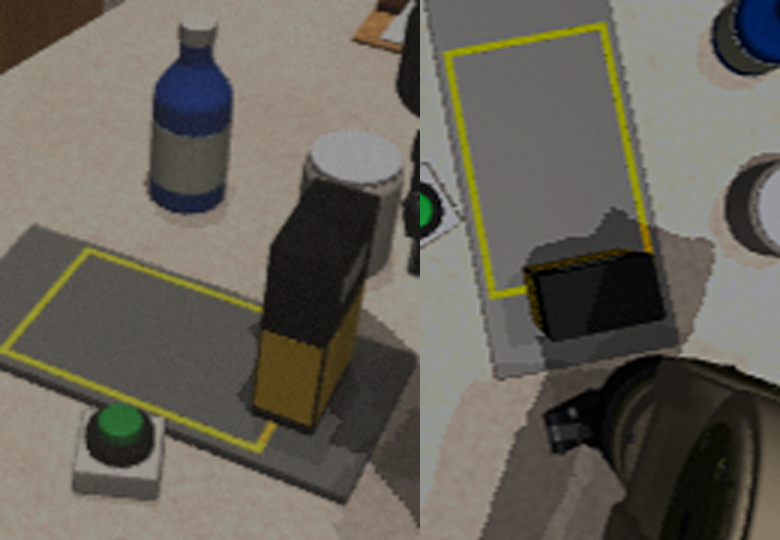

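```bash
python3 - <<'E'
from h import *
p=get_state()["tcp_pos"]
for dz in(0,.05,.1):
  q=p+[0,0,dz]
  print((proj("top",q)-[310,170])*3+[420,0],(proj("side",q)-[300,120])*3)
E
```

```text
[[622.79874986 388.04745753]] [[421.36034357 269.34374946]]
[[634.9578324  398.76276381]] [[435.11846292 205.09094878]]
[[648.77710462 410.94112793]] [[450.02400831 135.47946973]]
```

The view matches the plan: the tip is about 3 cm behind the carton on its centre line, near (623,388) in the top half. The carton is untouched, so I'll push slowly.

Call:
send_rows(series=[1,0,0,0,0,0,0,2,0,0,0,0,0,0,2.4,0,0,0,0,0,0,2.8,0,0,0,0,0,0,3.2,0,0,0,0,0,0,3.6,0,0,0,0,0,0,4,0,0,0,0,0,0,4.4,0,0,0,0,0,0])

```text
clock: 3.7
tcp_pos: [0.499, -0.0567, 0.1412]
orientation: [0.0, 0.991, 0.131, -0.0]
wrist_force: [-0.7, -0.9, 0.1]
finger_gap: 0.0005
```

```bash
python3 - <<'E'
from h import *
b=read_camera("side")
cv2.imwrite("pics/c.png",cv2.resize(b[110:310,270:530],None,fx=3,fy=3,interpolation=2));s=get_state();print(s["tcp_pos"],s["wrist_force"])
E
```

```text
[ 0.49974169 -0.05668713  0.14122937] [ 0.40063464 -0.82768349  0.5445276 ]
```

View pics/c.png

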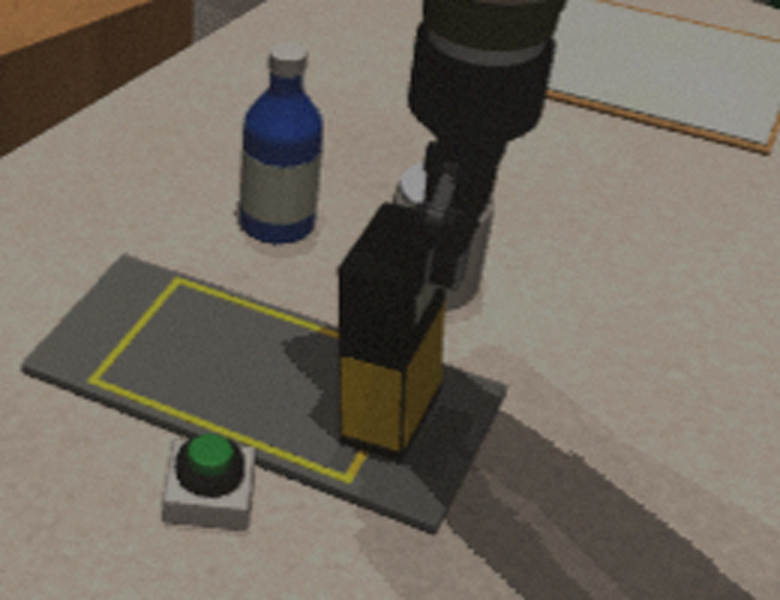

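The carton is leaning slightly. Its foot, at (342,440)-(405,455), has not moved. I'll keep pushing.

Call:
send_rows(series=[0.4,0,0,0,0,0,0,0.8,0,0,0,0,0,0,1.2,0,0,0,0,0,0,1.6,0,0,0,0,0,0,2,0,0,0,0,0,0,2.4,0,0,0,0,0,0,2.8,0,0,0,0,0,0,3.2,0,0,0,0,0,0,3.6,0,0,0,0,0,0,3.9,0,0,0,0,0,0])

```text
clock: 4.58
tcp_pos: [0.5369, -0.0467, 0.1413]
orientation: [0.0, 0.991, 0.131, 0.0]
wrist_force: [-0.2, 0.0, -0.3]
finger_gap: -0.0002
```

```bash
python3 - <<'E'
from h import *
b=read_camera("side")
cv2.imwrite("pics/d.png",cv2.resize(b[110:310,270:530],None,fx=3,fy=3,interpolation=2));s=get_state();print(s["tcp_pos"],s["wrist_force"])
E
```

```text
[ 0.53731753 -0.04666196  0.14125688] [ 1.42814457 -0.66944429 -0.02393558]
```

View pics/d.png

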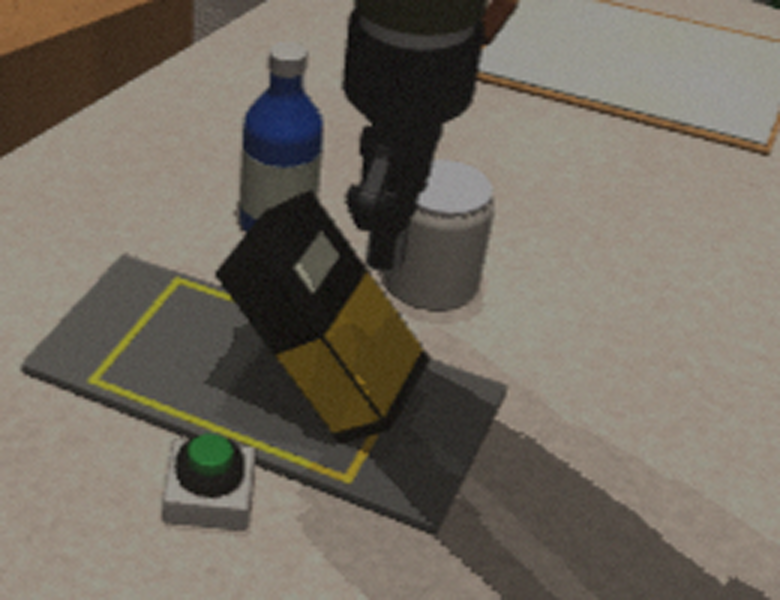

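It's falling by itself, away from the finger. I'll rise and look.

Call:
send_rows(series=[0,0,-1,0,0,0,0,0,0,-3,0,0,0,0,-2,0,-5,0,0,0,0,-5,0,-6,0,0,0,0,-8,0,-6,0,0,0,0,-8,0,-6,0,0,0,0,-8,0,-6,0,0,0,0,-8,0,-6,0,0,0,0])

```text
clock: 5.3
tcp_pos: [0.4597, -0.0678, 0.2021]
orientation: [0.0, 0.991, 0.13, 0.001]
wrist_force: [1.0, 0.5, -0.1]
finger_gap: 0.0001
```

```bash
python3 - <<'E'
from h import *
b=read_camera("side");t=read_camera("top")
v=np.hstack([cv2.resize(b[120:300,270:400],None,fx=3,fy=3,interpolation=2),cv2.resize(t[140:320,280:410],None,fx=3,fy=3,interpolation=2)])
cv2.imwrite("pics/e.png",v);s=get_state();print(s["clock"],s["tcp_pos"],s["wrist_force"])
E
```

```text
5.4 [ 0.46007548 -0.06755286  0.20151926] [ 1.9402758  -0.19903771  1.19191034]
```

View pics/e.png

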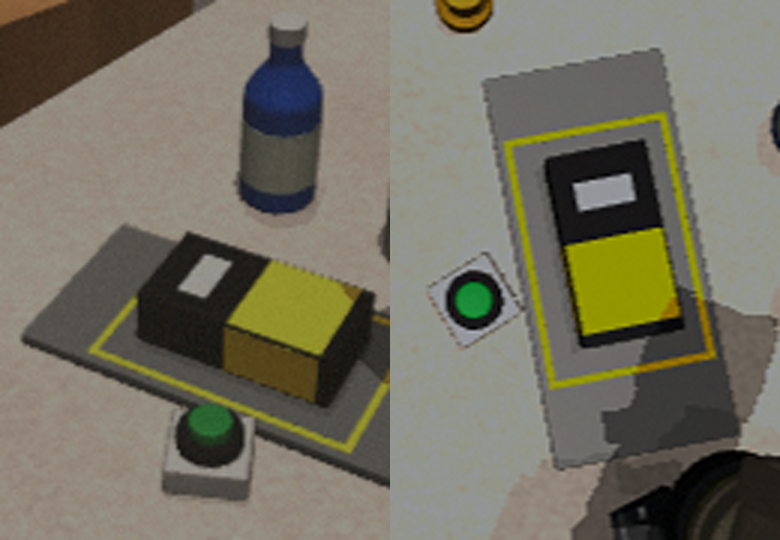

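The carton lies flat and entirely inside the outline in both views. In the top half its corners are (547,157), (645,140), (683,328) and (583,346), with clear margins on every side. Next is the button.

Call:
send_rows(series=[2.3,-1.7,0,0,0,0,0,4.6,-3.4,0,0,0,0,0,6.9,-5.1,0,0,0,0,0,9.2,-6.8,0,0,0,0,0,11.5,-8.5,0,0,0,0,0,13.8,-10.2,0,0,0,0,0,15.1,-11.1,0,0,0,0,0,15.1,-11.1,4,0,0,0,0,15.1,-11.1,8,0,0,0,0,15.1,-11.1,12,0,0,0,0])

```text
clock: 6.23
tcp_pos: [0.5778, 0.0799, 0.0799]
orientation: [0.0, 0.991, 0.131, 0.001]
wrist_force: [0.2, -0.3, -0.4]
finger_gap: 0.0002
```

```bash
python3 - <<'E'
from h import *
b=read_camera("side")
cv2.imwrite("pics/f.png",cv2.resize(b[170:300,280:440],None,fx=4,fy=4,interpolation=2));s=get_state();print(s["clock"],s["tcp_pos"],s["wrist_force"])
E
```

```text
6.2833 [0.57158921 0.0796088  0.07087356] [-3.20206814 -0.86046776 -5.67198071]
```

View pics/f.png

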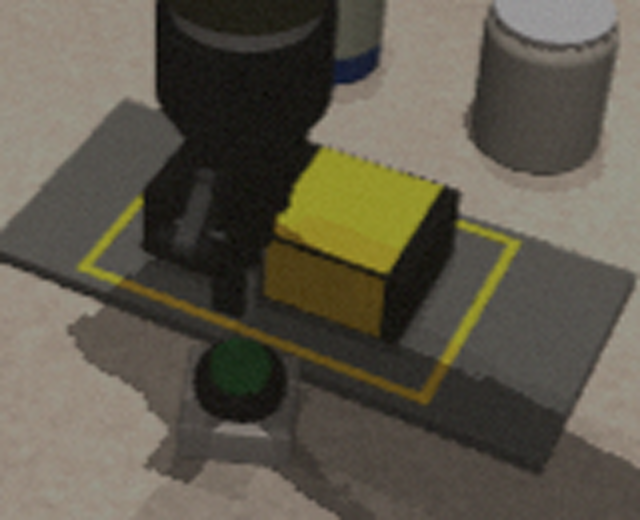

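The tip hovers above the button, now at (240,365). The reading was taken while the arm was still moving, so I'll let it settle and then creep down.

Call:
send_rows(series=[0,0,0,0,0,0,0,0,0,0,0,0,0,0,0,0,0,0,0,0,0,0,0,0.5,0,0,0,0,0,0,1,0,0,0,0,0,0,1.5,0,0,0,0,0,0,2,0,0,0,0,0,0,2,0,0,0,0,0,0,2,0,0,0,0])

```text
clock: 7.03
tcp_pos: [0.5758, 0.0787, 0.0609]
orientation: [-0.0, 0.991, 0.13, -0.0]
wrist_force: [-0.0, 0.2, 0.1]
finger_gap: -0.0003
```

Call:
send_rows(series=[0,0,0.3,0,0,0,0,0,0,0.6,0,0,0,0,0,0,0.9,0,0,0,0,0,0,1.1,0,0,0,0,0,0,1.3,0,0,0,0,0,0,1.5,0,0,0,0,0,0,1.7,0,0,0,0,0,0,1.7,0,0,0,0,0,0,1.7,0,0,0,0])

```text
clock: 7.78
tcp_pos: [0.5762, 0.0788, 0.0444]
orientation: [0.0, 0.991, 0.131, -0.0]
wrist_force: [-0.6, -0.0, 1.9]
finger_gap: -0.0003
```

Contact has begun at about z = 0.0445.

Call:
send_rows(series=[0,0,0.15,0,0,0,0,0,0,0.3,0,0,0,0,0,0,0.4,0,0,0,0,0,0,0.4,0,0,0,0,0,0,0.4,0,0,0,0])

```text
clock: 8.2
tcp_pos: [0.5763, 0.0788, 0.0405]
orientation: [0.0, 0.991, 0.131, 0.0]
wrist_force: [-1.4, -0.1, 5.0]
finger_gap: -0.0001
```

Call:
send_rows(series=[0,0,0.1,0,0,0,0,0,0,0.2,0,0,0,0,0,0,0.2,0,0,0,0,0,0,0.2,0,0,0,0])

```text
clock: 8.53
tcp_pos: [0.5764, 0.0788, 0.0399]
orientation: [0.0, 0.991, 0.131, 0.001]
wrist_force: [-5.3, -0.6, 15.0]
finger_gap: 0.0
```

There's a hard stop at z = 0.040 with 15 N, after a spring rise of about 6 mm, so the button is fully down. I'll release and retreat.

Call:
send_rows(series=[0,0,-0.5,0,0,0,0,0,0,-1.5,0,0,0,0,0,0,-4,0,0,0,0,0,0,-7,0,0,0,0,0,0,-10,0,0,0,0,0,0,-13,0,0,0,0,0,0,-16,0,0,0,0,-3,0,-16,0,0,0,0,-6,0,-16,0,0,0,0,-9,0,-16,0,0,0,0])

```text
clock: 9.37
tcp_pos: [0.4891, 0.0553, 0.1989]
orientation: [0.0, 0.991, 0.131, 0.001]
wrist_force: [-0.5, 0.1, 0.2]
finger_gap: 0.0002
```

Call:
send_rows(series=[-3,0,0,0,0,0,0,-6,0,0,0,0,0,0,-6,0,0,0,0,0,0,-6,0,0,0,0,0,0,-6,0,0,0,0,0,0,-6,0,0,0,0,0,0])

```text
clock: 9.87
tcp_pos: [0.4326, 0.04, 0.1986]
orientation: [0.0, 0.991, 0.131, 0.001]
wrist_force: [-0.2, -0.8, -0.4]
finger_gap: 0.0
```

```bash
python3 - <<'E'
from h import *
b=read_camera("side");t=read_camera("top")
v=np.hstack([cv2.resize(b[120:300,220:350],None,fx=3,fy=3,interpolation=2),cv2.resize(t[120:300,280:415],None,fx=3,fy=3,interpolation=2)])
cv2.imwrite("pics/g.png",v);s=get_state();print(s["clock"],s["tcp_pos"],s["wrist_force"])
print(ray("side",px("side",[390,512]),.046))
E
```

```text
9.9667 [0.43238179 0.04005843 0.19825188] [ 0.4604715  -0.53100692  0.71779099]
[0.57442753 0.07932843 0.046     ]
```

View pics/g.png

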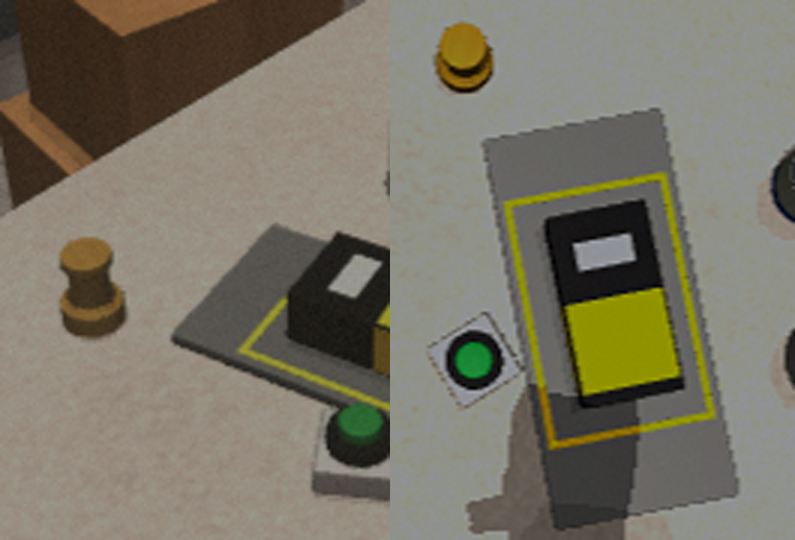

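The carton is unmoved inside the outline: its corners are still 20 px or more from the lines in the 3x crop. The button is up again at (360,425), and the fitting, bottle and can stand where they were.

```bash
python3 -c "
from workcell import *
print(hand_in())"
```

```text
the job is handed in; nothing more can be done
None
```

The carton is tipped over and lies flat on its broad side inside the yellow outline. I then pressed the green button fully down and let it come up, and handed the job in at about 10 s on the robot's clock.

- **Carton:** I pushed it near its top with shut fingers, at about 0.14 m height, until it fell by itself. Its foot had not moved when the push began. The last pictures show it well inside the outline on all sides.
- **Button:** I pressed it only after the carton lay in place. The force rose to 5 N, then to 15 N against a hard stop at z = 0.040 m, about 6 mm below the top. The button's travel can't be read directly, so "fully down" rests on that force and distance. The picture afterwards shows it up again.
- **Other items:** The final pictures show the fitting unmoved. They catch only an edge of the bottle and the can, which earlier views showed standing clear, and the arm stayed away from both.
- **Checks that disagreed:** The network missed the carton in the first side view and mislabelled the fitting in the first top view. Two of my hand-read carton foot corners were 3–4 px off the fit, which I accepted because of the wide margins. One force reading of about 6 N above the button came while the arm was still moving and was gone once it settled.

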